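Lock the rover dock, then hold the rover's hood open at 60 degrees

ROBOT

A 6-joint arm with a two-finger parallel gripper is mounted at the origin on the work surface. World frame = base frame: x ahead of the robot, y to its left, z up, the work surface at z = 0. Lengths are in m, angles in rad, forces in N, time in s.
With the tool pointing down it reaches from about 0.375 to 0.75 m from the base axis. Payload 9 kg.
Tool frame: the origin (TCP) lies between the finger pads; the fingertips stand 25 mm ahead of it and the grasp point (between the pads) lies 6 mm ahead of it; y points along the fingers, z is the direction in which the jaws open and shut, and the axes are right-handed (so a half turn about y gives the same grasp; the last joint's range is limited). The gripper opens to 85 mm and grips with 20 to 120 N. Pads are 22 mm wide; open, the fingers measure 114 mm over their backs; the gripper's body (76 mm by 85 mm) begins 54 mm behind the grasp point. The pads swing forward as they close: fully open they stand 13 mm farther back than shut.
Start: joints at [-1.39, 0.104, 0.097, 1.564, 0, 1.353], TCP at [0.233, -0.553, 0.256] pointing down, gripper open.
Joint ranges: [-2.99, 2.99], [-0.84, 1.86], [-1.1, 1.16], [-1.84, 2.11], [-1.51, 1.56], [-3.14, 3.14]. Speed limits (rad/s): [2.22, 2.22, 2.57, 3.14, 3.14, 3.14].

INTERFACE

Orientations are given as a unit quaternion [x, y, z, w].
In Python, from plant import arm, imaging, job gives the robot as it stands. The module is installed in compiled form; this text tells all that it offers.
- The arm moves only by the tool send_rows, never from a script. Its argument "commands" is one flat list of numbers, 7 for each row, row after row: the shift along the tool's x, y, z in mm, then the turn, a rotation vector about the tool's x, y, z in degrees, then the gripper's target within -1 to 1 (shut at 1, half-way at 0, fully open at -1). In form: [x, y, z, rx, ry, rz, jaw, x, y, z, rx, ry, rz, jaw, ...]. A call has 1 to 8 rows; each row shifts and turns the pose as measured when the row begins, along the tool's axes as they then stand; what a row does not reach is not made up. A row lasts 1/12 s, in which the tool goes at most 41.7 mm and 7.16 degrees, less where a joint would pass 70% of its speed; a pose out of reach is approached as far as the arm can. A call is refused whole if a number of a shift passes 41.7 or a number of a turn 7.16, either way. A call with a gripper value outside its range is refused whole. The fingers move at their own pace and stop on an object; "newtons" is the grip in N (left out, the last holds). Time passes only in rows, so rows that do not move let the fingers close. It gives the time, the measured TCP pose, the force and the opening at its end, in the units of the state.
- arm.get_state(): the state, without advancing time (a new reading comes with each control period).
- imaging.camera(name): name is "scene" or "top"; returns a dict with "img" (400x640x3 uint8, red, green, blue), "K" (3x3 intrinsics, pixels), "camera_from_world" (4x4, takes a point from world to camera coordinates). Camera axes: x right, y up, looking along -z (the intrinsics and any distortion apply to the point x, -y, -z); pixel columns grow to the right and rows downward; lengths in m; the calibration is good to about 2 mm. A picture is of the moment at which its call begins. There is no depth.
- job.finish_job(): hands the job in, once; it reports no verdict.
The state is a dict: "clock": time; "joint_positions": joint angles; "joint_velocities": joint speeds; "effort": joint torques, N m; "eef_pos": TCP position; "orientation": TCP orientation; "ft_force": force on the tool from outside, world axes, zero at the start; "wrist_torque": the same for the moment, N m; "opening": finger opening in m.
Only numpy, scipy, OpenCV 4.12 (cv2) and the standard library are available. Lean on these libraries where they do the work, as an engineer would, in place of code of your own. Each camera call takes 0.05 s, during which the arm holds its last target.

TASK

Turn the dark-blue ribbed collar on the clamp post clockwise until its red pointer stands at the green locked mark, and leave it there. Then raise the small rover's orange spring-loaded hood by its steel rail and hold it open at 60 degrees (the green tick on the angle gauge) so that a helper can inspect the electronics; finish while the gripper is still holding it up, because it snaps shut if let go. Keep the hood shut until the collar is locked, and leave the other things on the table where they are.

Things in the scene. Friction and masses are not known exactly. Their poses are not given: they have to be found in the camera images.
- collar (a joint): Captive lock collar, turning about a vertical axis on the clamp post; radians, 0 = red pointer at the black open mark, grows clockwise seen from above, 1.40 = pointer at the green locked mark, stop at 1.90. It stays where it is left (friction about 0.05 N m). It starts somewhere between 0.15 and 0.65.
- collar_grip (a point): Point on the collar's vertical axis at the height to grip it. The ribbed dark-blue grip is a cylinder 44 mm in diameter and 40 mm tall: its top is 16 mm above this point, and 24 mm below this point it meets a black skirt 60 mm in diameter. A steel stud 18 mm in diameter stands 6 mm out of its top. The clamp post stands on the left or the right of the rover (a low white screw cup, 56 mm wide, has the other side).
- collar_pointer (a point): Tip of the collar's red pointer, 34 mm from the collar's axis, on the black skirt; it turns with the collar. A red stripe on the collar's top shows the same direction.
- lock_mark (a point): The green locked mark on the white disc (92 mm in diameter) under the collar, 36 mm from the collar's axis, fixed; the pointer must point towards it.
- hood (a joint): Orange rover hood on its level hinge: radians, 0 = shut, grows as it opens upward, 1.047 = 60 degrees, stop at 1.65. It starts shut. A spring and its weight (about 0.16 kg) drive it shut from every angle: about 2 N at the rail.
- hood_rail (a point): Middle of the steel rail by which the hood is lifted: a level round bar 10 mm in diameter, 94 mm long, at the hood's free edge nearest the robot; it moves with the hood. It is carried at its ends by two arms 78 mm apart (clear); the clear gap between bar and hood plate is 45 mm; shut, it is 109 mm above the table with 90 mm free below it at its middle. It runs across (y axis of its frame); it can turn between gripping fingers as the hood swings.
- hood_hinge (a point): Middle of the hood's hinge axis, on the side away from the robot, fixed, 175 mm from the rail and level with it when the hood is shut; the axis is parallel to the rail, along y of this frame; x of this frame points level from the shut hood's rail to the hinge; z up. The hood plate is 125 x 104 x 6 mm. Thin angle gauges (look only) stand at both sides of the hood, with a wide green tick at 60 degrees.
- wheel_mid (a point): Spare yellow-and-black wheel lying flat on the dock, right of the rover and behind the clamp or cup, 66 mm in diameter, 26 mm thick; its centre. Leave alone.
- battery_mid (a point): Blue battery pack lying on the dock, left of the rover, 35 x 70 x 24 mm; its centre. Leave alone.
- driver_grip (a point): Screwdriver lying on the table to the right; the middle of its handle. Leave alone.
- mascot_mid (a point): Small pink figure, 40 mm wide, 52 mm tall, standing on the left; its centre. Leave alone.
- jar_mid (a point): Jar of screws, 56 mm in diameter, 70 mm tall, standing on the left; its centre. Leave alone.

How it is judged:
By the outcome, as a careful person would: the job done as asked, in the order asked, and still so for the second after the job is handed in, while the arm keeps its last pose, push and grip.
It also fails if it takes over 48 s, if anything falls off the work surface, if the arm or the gripper's body presses on something with over 40 N, if the wrist force passes 120 N, or if a joint passes its speed limit or range.

## Working session

There is one attempt and no reset: what is moved stays moved. The work goes in short steps, Python scripts to look and compute and a tool call to move; the robot and the scene stay as the last step left them, time stands still between calls to the robot, and variables do not carry over. Pictures are saved under pics/ and viewed, and the job is handed in when it is done.

Besides the shell and the picture viewer there is one more tool, called after "Emit:" as a command line: name --argument value ..., lists and objects as JSON in quotes. send_rows: Moves the arm, as the interface text tells. Its arguments: {"type":"object","properties":{"commands":{"type":"array","items":{"type":"number"}},"newtons":{"type":"number"}},"required":["commands"]}

```bash
mkdir -p pics; ls; python3 - <<'E'
from plant import arm, imaging, job
import cv2,numpy as np
s=arm.get_state()
for k,v in s.items(): print(k,np.round(v,4))
for n in("scene","top"):
    c=imaging.camera(n); cv2.imwrite(f"pics/{n}0.png",c["img"][:,:,::-1]); print(n,c["K"],c["camera_from_world"],[k for k in c])
    np.savez(f"pics/{n}0.npz",**c)
E
```

```text
pics
clock 0.0
joint_positions [-1.3897  0.1047  0.0965  1.5639  0.      1.3531]
joint_velocities [-0.0004 -0.0002  0.0005  0.0004  0.0004 -0.0001]
effort [-3.70000e-03 -5.56927e+01  5.03651e+01  1.70000e-02 -4.00000e-04
  0.00000e+00]
eef_pos [ 0.2329 -0.5526  0.2555]
orientation [-0.14    0.6936 -0.6926  0.1401]
ft_force [-0.507  -0.2262  0.1586]
wrist_torque [ 0.0044 -0.0106 -0.0346]
opening 0.0855
scene [[511.89157174   0.         327.66134017]
 [  0.         511.89157174 195.72921093]
 [  0.           0.           1.        ]] [[ 0.77106908  0.63671444 -0.00686973 -0.46917298]
 [-0.48366241  0.59267015  0.64405959  0.2205661 ]
 [ 0.41415353 -0.4932918   0.76494447 -1.53943254]
 [ 0.          0.          0.          1.        ]] ['img', 'K', 'camera_from_world']
top [[510.92388541   0.         317.45150644]
 [  0.         510.92388541 208.31125092]
 [  0.           0.           1.        ]] [[ 0.0162714  -0.99973978 -0.01598789 -0.00518558]
 [ 0.99774208  0.01519267  0.06542113 -0.60658806]
 [-0.06516121 -0.01701628  0.99772965 -1.41482325]
 [ 0.          0.          0.          1.        ]] ['img', 'K', 'camera_from_world']
```

View pics/scene0.png

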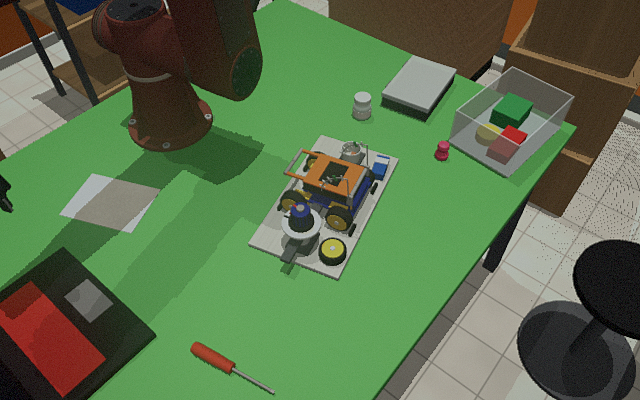

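View pics/top0.png

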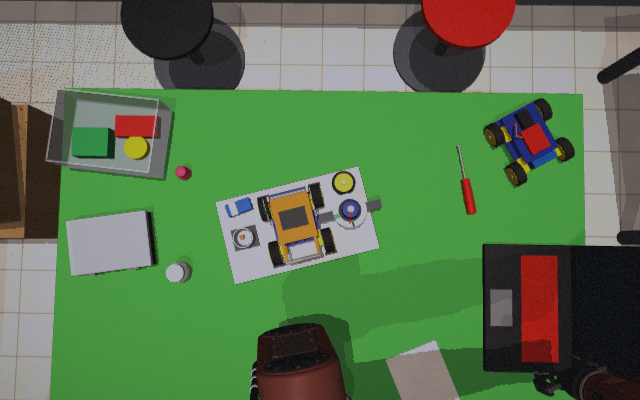

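The scene view shows the collar at about (300,212) and the hood rail at about (290,165). The top view shows the collar at about (350,210), right of the rover, and the rail at about (305,255). I'll zoom in on both.

```bash
python3 - <<'E'
import cv2
a=cv2.imread("pics/top0.png")[160:290,210:390]; cv2.imwrite("pics/topz.png",cv2.resize(a,None,fx=4.4,fy=4.4,interpolation=cv2.INTER_CUBIC))
a=cv2.imread("pics/scene0.png")[130:280,240:400]; cv2.imwrite("pics/scz.png",cv2.resize(a,None,fx=4,fy=4,interpolation=cv2.INTER_CUBIC))
a=cv2.imread("pics/top0.png")[180:240,320:390]; cv2.imwrite("pics/topc.png",cv2.resize(a,None,fx=10,fy=10,interpolation=cv2.INTER_CUBIC))
E
```

```text
(no output)
```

View pics/topz.png

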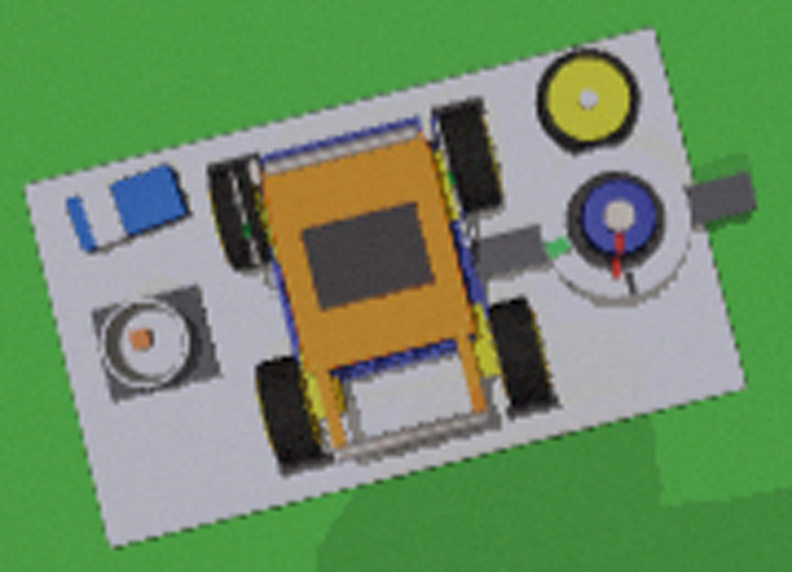

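View pics/scz.png

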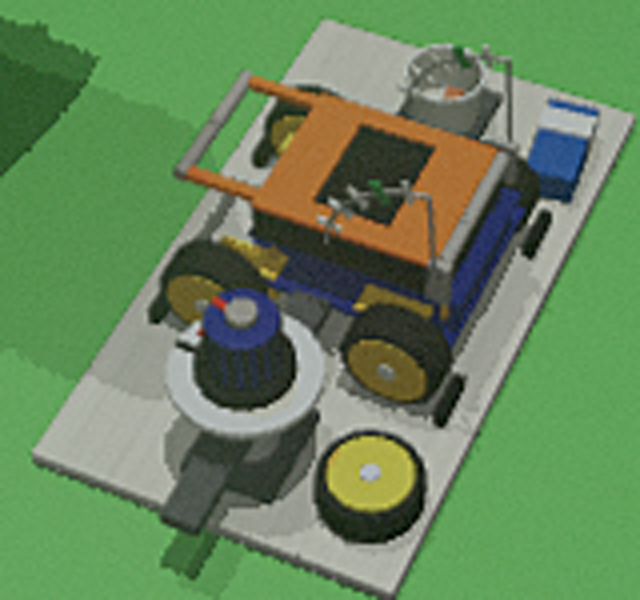

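View pics/topc.png

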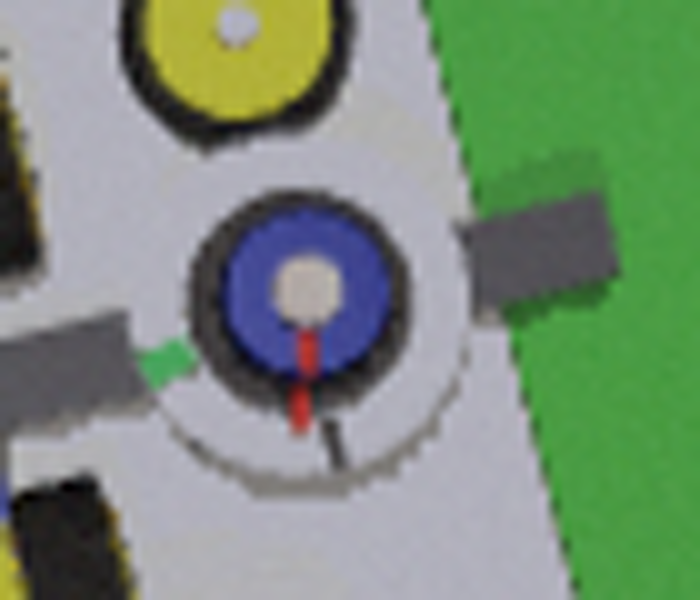

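```bash
cat > h.py <<'E'
import numpy as np,cv2
from scipy.spatial.transform import Rotation as R
def load(n): return dict(np.load(f"pics/{n}.npz"))
def P(c):
    T=c["camera_from_world"]; return c["K"]@np.diag([1,-1,-1])@T[:3]
def ray(c,uv):
    T=c["camera_from_world"]; d=np.linalg.inv(c["K"])@np.r_[uv,1]; d=T[:3,:3].T@(d*[1,-1,-1]); return -T[:3,:3].T@T[:3,3],d
def onz(c,uv,z):
    o,d=ray(c,uv); return o+d*(z-o[2])/d[2]
def tri(a,ua,b,ub):
    X=cv2.triangulatePoints(P(a),P(b),np.array(ua,float).reshape(2,1),np.array(ub,float).reshape(2,1))[:,0]; return X[:3]/X[3]
def proj(c,X):
    p=P(c)@np.r_[X,1]; return p[:2]/p[2]
def blobs(img,mask,roi,mina=3):
    x0,y0,x1,y1=roi; m=mask[y0:y1,x0:x1].astype(np.uint8)
    n,l,s,ce=cv2.connectedComponentsWithStats(m); return [(s[i,4],np.round(ce[i]+[x0,y0],2)) for i in range(1,n) if s[i,4]>=mina]
E
python3 - <<'E'
from h import *
t=load("top0");s=load("scene0")
z=lambda p,f,o:(np.array(p)+.5)/f-.5+np.array(o)
for n,c,roi in(("t",t,(335,190,372,235)),("s",s,(280,195,325,240))):
    h=cv2.cvtColor(c["img"],cv2.COLOR_RGB2HSV);H,S,V=[h[...,i].astype(int) for i in range(3)]
    print(n,"red",blobs(h,((H<8)|(H>172))&(S>140)&(V>90),roi))
    print("green",blobs(h,(H>60)&(H<85)&(S>110),roi))
    print("blue",blobs(h,(H>110)&(H<130)&(S>90)&(V>90),roi))
st=tri(t,z((309,290),10,(320,180)),s,z((241,311),4,(240,130))); print("stud",st)
# rail ends
e1=tri(t,z((336,452),4.4,(210,160)),s,z((246,78),4,(240,130)))
e2=tri(t,z((494,413),4.4,(210,160)),s,z((183,172),4,(240,130)))
print(e1,e2,np.linalg.norm(e1-e2),(e1+e2)/2)
# dock corners
cs=[z(p,4.4,(210,160)) for p in((28,186),(655,30),(743,388),(113,547))]
for p in cs: print(onz(t,p,0.01))
for p in [(38,460),(327,20),(632,118),(393,597)]: print("s",onz(s,z(p,4,(240,130)),0.01))
E
```

```text
t red [(np.int32(7), array([350.43, 214.71])), (np.int32(7), array([349.57, 220.29]))]
green [(np.int32(11), array([336.36, 215.64]))]
blue [(np.int32(151), array([350.29, 208.32]))]
s red [(np.int32(6), array([294.17, 205.17]))]
green []
blue [(np.int32(32), array([316.  , 201.94])), (np.int32(142), array([300.15, 210.06]))]
stud [ 0.59872147 -0.08283259  0.14317344]
[0.45661989 0.08153365 0.11032938] [ 0.48329512 -0.01008417  0.1168712 ] 0.09564615899375284 [0.4699575  0.03572474 0.11360029]
[0.62112427 0.29288096 0.01      ]
[ 0.72813712 -0.10999101  0.01      ]
[ 0.49876527 -0.16861051  0.01      ]
[0.39101412 0.231706   0.01      ]
s [ 0.50376293 -0.17152889  0.01      ]
s [0.39073497 0.23512849 0.01      ]
s [0.61837746 0.29296987 0.01      ]
s [ 0.72961121 -0.10975893  0.01      ]
```

```bash
python3 - <<'E'
from h import *
t=load("top0");s=load("scene0")
z=lambda p,f,o:(np.array(p)+.5)/f-.5+np.array(o)
ax=np.array([.5987,-.0828])
print("blue top centre @.137",onz(t,(350.29,208.32),.137),onz(s,(300.15,210.06),.137),"proj stud",proj(t,[*ax,.143]),proj(s,[*ax,.143]))
dd=np.degrees
ang=lambda v:dd(np.arctan2(v[1],v[0]))
def rep(n,uv,zz):
    X=onz(t,uv,zz)[:2]-ax; print(n,zz,np.round(np.linalg.norm(X)*1e3,1),"mm ang",round(ang(X),1))
for zz in(.137,): rep("stripe",(350.43,214.71),zz)
for zz in(.085,.097): rep("pointer",(349.57,220.29),zz)
for zz in(.07,.08,.09):
    rep("green",(336.36,215.64),zz); rep("open",z((333,445),10,(320,180)),zz)
q=R.from_quat([-0.14,0.6936,-0.6926,0.1401]).as_matrix();print(q.round(3))
for n,a,b in(("top",(336,452),(494,413)),): 
    A=onz(t,z(a,4.4,(210,160)),.109);B=onz(t,z(b,4.4,(210,160)),.109);print(A,B,(A+B)/2,ang((A-B))-90,np.linalg.norm(A-B))
A=onz(s,z((246,78),4,(240,130)),.109);B=onz(s,z((183,172),4,(240,130)),.109);print(A,B,(A+B)/2,ang((A-B))-90,np.linalg.norm(A-B))
E
```

```text
blue top centre @.137 [ 0.60020695 -0.08220415  0.137     ] [ 0.60029732 -0.08518749  0.137     ] proj stud [350.62819941 208.75697375] [300.19461546 207.38002786]
stripe 0.137 15.0 mm ang 179.9
pointer 0.085 27.1 mm ang -179.3
pointer 0.097 27.7 mm ang 179.5
green 0.07 37.7 mm ang 112.6
open 0.07 37.9 mm ang -164.7
green 0.08 38.1 mm ang 113.2
open 0.08 38.1 mm ang -165.6
green 0.09 38.5 mm ang 113.7
open 0.09 38.3 mm ang -166.5
[[-0.922 -0.     0.388]
 [-0.388  0.001 -0.922]
 [-0.    -1.    -0.001]]
[0.45781155 0.08292452 0.109     ] [ 0.48248822 -0.01068839  0.109     ] [0.47014988 0.03611807 0.109     ] 14.767425890895183 0.09681071488641681
[0.45447245 0.0811854  0.109     ] [ 0.47857501 -0.00442988  0.109     ] [0.46652373 0.03837776 0.109     ] 15.723059654689777 0.08894329449763723
```

Emit:
send_rows --commands '[0,0,0,0,-7,0,-1,0,0,0,0,-7,0,-1,0,0,0,0,-7,0,-1,0,0,0,0,-7,0,-1,0,0,0,0,-7,0,-1,0,0,0,0,-7,0,-1,0,0,0,0,-7,0,-1,0,0,0,0,-7,0,-1]' --newtons 40

```text
clock: 0.77
eef_pos: [0.2326, -0.551, 0.2515]
orientation: [-0.453, 0.544, -0.539, 0.456]
ft_force: [0.2, 0.1, 0.6]
opening: 0.0855
```

Emit:
send_rows --commands '[0,0,0,0,-7,0,-1,0,0,0,0,-7,0,-1,0,0,0,0,-7,0,-1,0,0,0,0,-7,0,-1,0,0,0,0,-7,0,-1,0,0,0,0,-7,0,-1,0,0,0,0,-7,0,-1,0,0,0,0,-7,0,-1]'

```text
clock: 1.43
eef_pos: [0.2323, -0.5492, 0.2473]
orientation: [-0.654, 0.26, -0.254, 0.663]
ft_force: [0.0, -0.0, 0.1]
opening: 0.0856
```

```bash
cat > st.py <<'E'
from h import *
from plant import arm
import sys
s=arm.get_state(); M=R.from_quat(s["orientation"]).as_matrix()
print("t",s["clock"],"p",np.round(s["eef_pos"],4),"q",np.round(s["joint_positions"],3),"F",np.round(s["ft_force"],1),"open",round(float(s["opening"]),4))
print("jaw ang",np.degrees(np.arctan2(M[1,2],M[0,2])).round(2),"down",M[:,1].round(4))
if len(sys.argv)>3:
    d=np.array([float(v) for v in sys.argv[1:4]])-s["eef_pos"]; print("tool delta mm",(M.T@d*1e3).round(1))
E
python3 st.py 0.5995 -0.083 0.2555
```

```text
t 1.4333 p [ 0.2323 -0.5492  0.2473] q [-1.39   0.11   0.088  1.563  0.    -0.645] F [ 0.  -0.   0.1] open 0.0856
jaw ang 47.35 down [-0.0027  0.0152 -0.9999]
tool delta mm [-45.8  -2.1 591.7]
```

Emit:
send_rows --commands '[-3,-1,36,0,0,0,-1,-3,-1,36,0,0,0,-1,-3,-1,36,0,0,0,-1,-3,-1,36,0,0,0,-1,-3,-1,36,0,0,0,-1,-3,-1,36,0,0,0,-1,-3,-1,36,0,0,0,-1,-3,-1,36,0,0,0,-1]'

```text
clock: 2.1
eef_pos: [0.409, -0.3142, 0.2533]
orientation: [-0.653, 0.262, -0.252, 0.665]
ft_force: [-0.1, -1.1, -0.2]
opening: 0.0852
```

```bash
python3 st.py 0.5995 -0.083 0.2555
```

```text
t 2.1 p [ 0.409  -0.3142  0.2533] q [-0.914 -0.13  -0.141  1.581  0.008 -0.17 ] F [-0.1 -1.1 -0.2] open 0.0852
jaw ang 47.38 down [-0.0062  0.0211 -0.9998]
tool delta mm [-16.3   1.5 299.1]
```

Emit:
send_rows --commands '[-2,-1,38,0,0,0,-1,-2,-1,38,0,0,0,-1,-2,-1,38,0,0,0,-1,-2,-1,38,0,0,0,-1,-2,-1,38,0,0,0,-1,-2,-1,38,0,0,0,-1,-2,-1,38,0,0,0,-1,-2,-1,33,0,0,0,-1]'

```text
clock: 2.77
eef_pos: [0.6061, -0.0682, 0.2633]
orientation: [-0.652, 0.263, -0.251, 0.665]
ft_force: [0.5, -1.3, 0.7]
opening: 0.0855
```

```bash
cat >> st.py <<'E'
ang=float(sys.argv[4]) if len(sys.argv)>4 else np.degrees(np.arctan2(M[1,2],M[0,2]))
a=np.radians(ang); zz=np.array([np.cos(a),np.sin(a),0]); yy=np.array([0,0,-1.]); G=np.c_[np.cross(yy,zz),yy,zz]
print("tool rotvec deg",np.degrees(R.from_matrix(M.T@G).as_rotvec()).round(2))
E
python3 st.py 0.5995 -0.083 0.2; python3 - <<'E'
from plant import imaging
import numpy as np,cv2
for n in("scene","top"):
    c=imaging.camera(n); np.savez(f"pics/{n}1.npz",**c); o={"scene":(220,100),"top":(260,130)}[n]
    a=c["img"][o[1]:o[1]+180,o[0]:o[0]+200,::-1]; cv2.imwrite(f"pics/{n}1z.png",cv2.resize(a,None,fx=3,fy=3,interpolation=cv2.INTER_CUBIC))
E
```

```text
t 2.7667 p [ 0.6061 -0.0682  0.2633] q [-0.335  0.152  0.162  1.595  0.018  0.409] F [ 0.5 -1.3  0.7] open 0.0855
jaw ang 47.38 down [-0.0083  0.0223 -0.9997]
tool delta mm [  6.5  63.  -16. ]
tool rotvec deg [-0.62  0.01 -1.22]
```

View pics/scene1z.png

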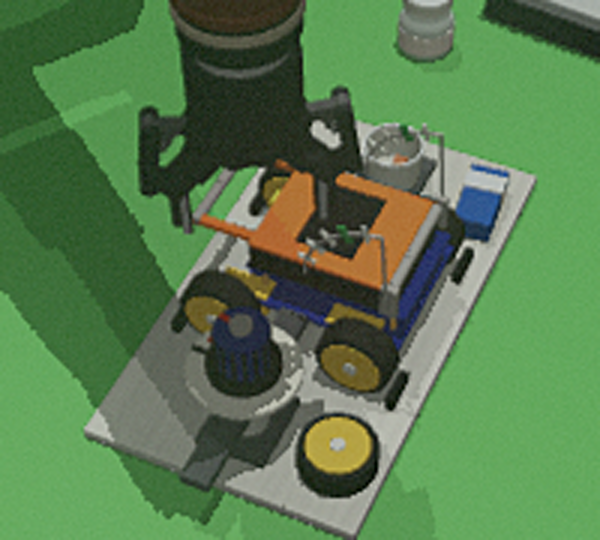

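View pics/top1z.png

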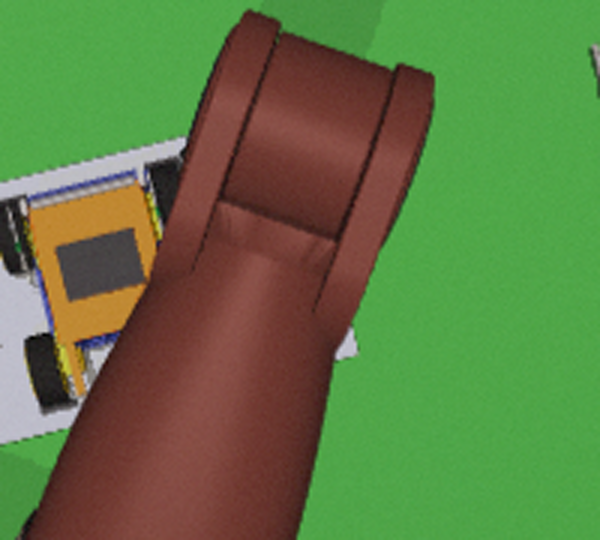

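The arm hides the collar in the top view. In the scene view the fingertips are at about (281,170) and (327,166), with the collar at about (300,210). I'll level the tool and centre it.

Emit:
send_rows --commands '[4,0,-10,-0.6,0,-1.2,-1,3,0,-6,0,0,0,-1,0,0,0,0,0,0,-1]'

```text
clock: 3.12
eef_pos: [0.6003, -0.084, 0.261]
orientation: [0.66, -0.255, 0.254, -0.659]
ft_force: [0.2, -0.1, -0.4]
opening: 0.0856
```

```bash
python3 st.py 0.5995 -0.083 0.2; python3 - <<'E'
from h import *
from plant import arm
s=load("scene1");p=np.array([ 0.6061,-0.0682,0.2633]);j=np.array([.677,.736,0])
for k in(-1,1): print(proj(s,p+k*j*.0425-[0,0,.02]))
E
```

```text
t 3.1167 p [ 0.6003 -0.084   0.261 ] q [-0.354  0.127  0.13   1.576 -0.002  0.383] F [ 0.2 -0.1 -0.4] open 0.0856
jaw ang 47.77 down [-2.2e-03 -8.0e-04 -1.0e+00]
tool delta mm [-1.1 61.   0.3]
tool rotvec deg [ 0.12 -0.   -0.06]
[284.87724927 176.95024976]
[325.35947595 172.65942941]
```

Emit:
send_rows --commands '[0,20,0,0,0,0,-1,0,20,0,0,0,0,-1,0,20,0,0,0,0,-1,0,20,0,0,0,0,-1,0,15,0,0,0,0,-1,0,0,0,0,0,0,-1]'

```text
clock: 3.62
eef_pos: [0.5965, -0.0937, 0.1647]
orientation: [0.659, -0.258, 0.26, -0.657]
ft_force: [-0.1, -0.1, -0.8]
opening: 0.0851
```

```bash
python3 st.py 0.5995 -0.083 0.128
```

```text
t 3.6167 p [ 0.5965 -0.0937  0.1647] q [-0.371  0.114 -0.058  1.395 -0.003  0.379] F [-0.1 -0.1 -0.8] open 0.0851
jaw ang 47.01 down [ 0.002  -0.0037 -1.    ]
tool delta mm [-5.3 36.7  9.9]
tool rotvec deg [0.08 0.   0.23]
```

Emit:
send_rows --commands '[-5,0,10,0,0,0,-1,0,0,0,0,0,0,-1,0,0,0,0,0,0,-1]'

```text
clock: 3.87
eef_pos: [0.5988, -0.0846, 0.1664]
orientation: [0.658, -0.259, 0.262, -0.656]
ft_force: [0.7, 0.0, -0.1]
opening: 0.0854
```

```bash
python3 st.py 0.5995 -0.083 0.128; python3 - <<'E'
from plant import imaging
import numpy as np,cv2
for n in("scene",):
    c=imaging.camera(n); np.savez(f"pics/{n}2.npz",**c); o=(240,130)
    a=c["img"][o[1]:o[1]+130,o[0]:o[0]+130,::-1]; cv2.imwrite(f"pics/{n}2z.png",cv2.resize(a,None,fx=4.5,fy=4.5,interpolation=cv2.INTER_CUBIC))
E
```

```text
t 3.8667 p [ 0.5988 -0.0846  0.1664] q [-0.355  0.116 -0.053  1.398 -0.003  0.4  ] F [ 0.7  0.  -0.1] open 0.0854
jaw ang 46.76 down [ 0.0023 -0.004  -1.    ]
tool delta mm [-0.8 38.4  1.7]
tool rotvec deg [0.08 0.   0.26]
```

View pics/scene2z.png

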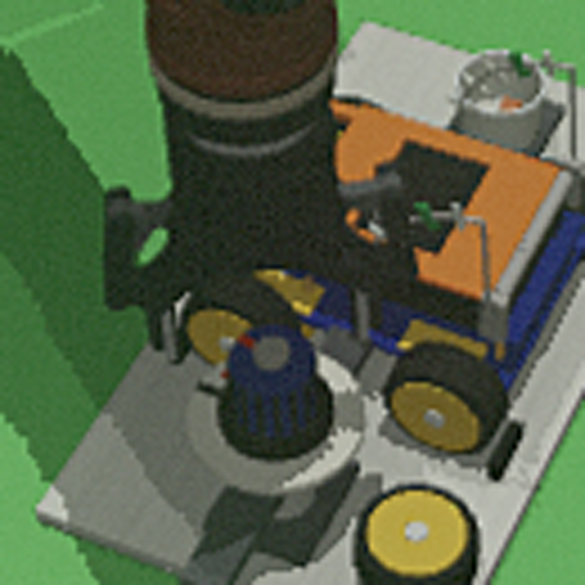

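The fingertips straddle the stud: their midpoint is at crop (267,345) and the stud is at (272,350). I'll descend.

Emit:
send_rows --commands '[0,13,1,0,0,0,-1,0,13,1,0,0,0,-1,0,11,1,0,0,0,-1,0,0,1,0,0,0,-1,0,0,0,0,0,0,-1]'

```text
clock: 4.33
eef_pos: [0.6034, -0.0818, 0.1278]
orientation: [0.658, -0.258, 0.263, -0.657]
ft_force: [0.6, 0.9, -0.2]
opening: 0.0855
```

```bash
python3 st.py 0.5995 -0.083 0.128
```

```text
t 4.3333 p [ 0.6034 -0.0818  0.1278] q [-0.348  0.138 -0.1    1.325 -0.003  0.406] F [ 0.6  0.9 -0.2] open 0.0855
jaw ang 46.79 down [ 0.0062 -0.0053 -1.    ]
tool delta mm [-2.  -0.2 -3.6]
tool rotvec deg [-0.02 -0.    0.47]
```

Emit:
send_rows --commands '[-2,0,-3,0,0,0.4,-1,0,0,0,0,0,0,-1,0,0,0,0,0,0,0.5,0,0,0,0,0,0,0.5,0,0,0,0,0,0,0.5,0,0,0,0,0,0,0.5,0,0,0,0,0,0,0.5,0,0,0,0,0,0,0.5]' --newtons 40

```text
clock: 5.0
eef_pos: [0.5996, -0.0827, 0.1283]
orientation: [-0.657, 0.26, -0.26, 0.658]
ft_force: [-0.4, -0.3, -0.9]
opening: 0.0428
```

```bash
python3 st.py 0.5995 -0.083 0.128
```

```text
t 5.0 p [ 0.5996 -0.0827  0.1283] q [-0.353  0.135 -0.102  1.333  0.     0.401] F [-0.4 -0.3 -0.9] open 0.0428
jaw ang 46.8 down [ 5.e-04  2.e-04 -1.e+00]
tool delta mm [ 0.2  0.3 -0.3]
tool rotvec deg [-0.03 -0.    0.01]
```

Gripped, with the opening at 42.8 mm. Now I'll turn the collar clockwise, which is positive about the tool's y (down).

Emit:
send_rows --commands '[0,0,0,0,6,0,0.6,0,0,0,0,6,0,0.6,0,0,0,0,6,0,0.6,0,0,0,0,6,0,0.6,0,0,0,0,6,0,0.6,0,0,0,0,6,0,0.6,0,0,0,0,6,0,0.6,0,0,0,0,0,0,0.6]'

```text
clock: 5.67
eef_pos: [0.5985, -0.0832, 0.1284]
orientation: [0.513, -0.488, 0.487, -0.511]
ft_force: [-1.2, -0.1, -1.1]
opening: 0.0432
```

```bash
python3 st.py 0.5995 -0.083 0.128; cat > look.py <<'E'
from plant import imaging
from h import *
import sys
n,tag,x,y,w,hh,f=sys.argv[1],sys.argv[2],*map(int,sys.argv[3:8])
c=imaging.camera(n); np.savez(f"pics/{n}{tag}.npz",**c)
a=c["img"][y:y+hh,x:x+w,::-1]; cv2.imwrite(f"pics/{n}{tag}z.png",cv2.resize(a,None,fx=f,fy=f,interpolation=cv2.INTER_CUBIC))
E
python3 look.py scene 3 250 150 100 100 6
```

```text
t 5.6667 p [ 0.5985 -0.0832  0.1284] q [-3.540e-01  1.340e-01 -1.030e-01  1.335e+00 -1.000e-03  1.168e+00] F [-1.2 -0.1 -1.1] open 0.0432
jaw ang 2.81 down [-1.8e-03 -9.0e-04 -1.0e+00]
tool delta mm [-0.1  0.4  1. ]
tool rotvec deg [0.11 0.   0.05]
```

View pics/scene3z.png

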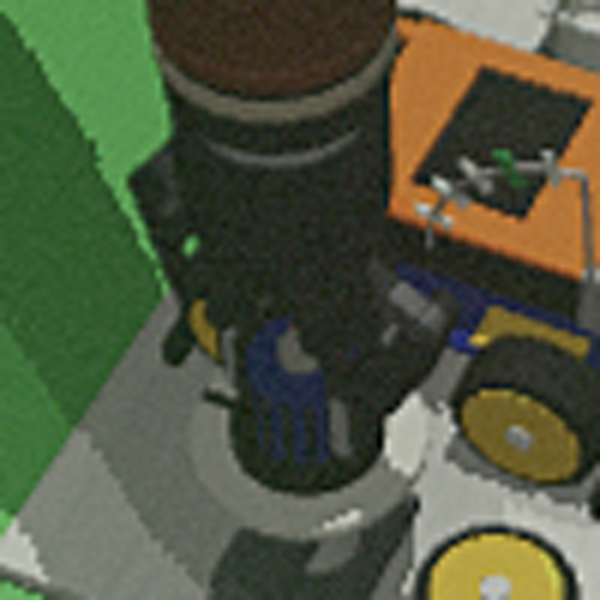

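The red stripe has followed the gripper by 44°. About 22° remains.

Emit:
send_rows --commands '[0,0,1,0,6,0,0.6,0,0,0,0,6,0,0.6,0,0,0,0,6,0,0.6,0,0,0,0,4,0,0.6,0,0,0,0,0,0,0.6,0,0,0,0,0,0,0.6]'

```text
clock: 6.22
eef_pos: [0.5979, -0.0831, 0.1284]
orientation: [-0.416, 0.574, -0.573, 0.412]
ft_force: [-1.0, -0.2, -1.3]
opening: 0.0428
```

```bash
python3 st.py 0.5995 -0.083 0.128 -19
```

```text
t 6.2167 p [ 0.5979 -0.0831  0.1284] q [-0.353  0.136 -0.1    1.338 -0.003  1.538] F [-1.  -0.2 -1.3] open 0.0428
jaw ang -18.34 down [-0.0052 -0.0013 -1.    ]
tool delta mm [-0.6  0.4  1.4]
tool rotvec deg [0.26 0.66 0.17]
```

Emit:
send_rows --commands '[0,0,1,0,0.7,0,0.6,0,0,0,0,0,0,0.6,0,0,0,0,0,0,-1,0,0,0,0,0,0,-1,0,0,0,0,0,0,-1,0,0,0,0,0,0,-1,0,0,0,0,0,0,-1,0,0,0,0,0,0,-1]'

```text
clock: 6.88
eef_pos: [0.5988, -0.0834, 0.1288]
orientation: [-0.417, 0.573, -0.572, 0.413]
ft_force: [-0.2, 0.4, -0.1]
opening: 0.0854
```

```bash
python3 st.py 0.5995 -0.083 0.128 -19
```

```text
t 6.8833 p [ 0.5988 -0.0834  0.1288] q [-0.353  0.139 -0.096  1.34  -0.003  1.533] F [-0.2  0.4 -0.1] open 0.0854
jaw ang -18.07 down [-0.0055 -0.0014 -1.    ]
tool delta mm [-0.6  0.8  0.5]
tool rotvec deg [0.27 0.93 0.18]
```

Emit:
send_rows --commands '[0,-15,0,0,0,0,-1,0,-20,0,0,0,0,-1,0,-20,0,0,0,0,-1,0,-25,0,0,0,0,-1,0,-25,0,0,0,0,-1,0,-20,0,0,0,0,-1,0,0,0,0,0,0,-1]'

```text
clock: 7.47
eef_pos: [0.598, -0.0827, 0.2569]
orientation: [-0.419, 0.574, -0.57, 0.413]
ft_force: [-0.5, -0.6, 0.3]
opening: 0.0853
```

```bash
python3 st.py 0.469 0.036 0.25 15
```

```text
t 7.4667 p [ 0.598  -0.0827  0.2569] q [-0.352  0.128  0.124  1.576 -0.003  1.532] F [-0.5 -0.6  0.3] open 0.0853
jaw ang -17.97 down [-9.8e-03  2.0e-04 -1.0e+00]
tool delta mm [ -73.1    8.2 -159.3]
tool rotvec deg [  0.57 -32.97   0.  ]
```

Emit:
send_rows --commands '[-10,0,-21,0,0,0,-1,-10,0,-21,0,0,0,-1,-10,0,-21,0,0,0,-1,-10,0,-21,0,0,0,-1,-10,0,-21,0,0,0,-1,-10,0,-21,0,0,0,-1,-10,0,-21,0,0,0,-1,-3,0,-12,0.5,0,0,-1]'

```text
clock: 8.13
eef_pos: [0.4659, 0.038, 0.2543]
orientation: [0.416, -0.572, 0.573, -0.414]
ft_force: [0.6, -0.5, 0.7]
opening: 0.0859
```

Emit:
send_rows --commands '[0,0,0,0,-7,0,0.2,0,0,0,0,-7,0,0.2,0,0,0,0,-7,0,0.2,0,0,0,0,-7,0,0.2,0,0,0,0,-6,0,0.2,0,0,0,0,0,0,0.2,0,0,0,0,0,0,0.2]'

```text
clock: 8.72
eef_pos: [0.4627, 0.041, 0.2518]
orientation: [0.57, -0.42, 0.42, -0.568]
ft_force: [-0.4, 0.6, -0.6]
opening: 0.0341
```

```bash
python3 st.py 0.469 0.036 0.2 15; python3 look.py top 4 250 150 160 130 5;python3 look.py scene 4 240 130 130 130 5
```

```text
t 8.7167 p [0.4627 0.041  0.2518] q [-0.193 -0.312 -0.301  1.583 -0.003  1.079] F [-0.4  0.6 -0.6] open 0.0341
jaw ang 17.11 down [-0.0011 -0.0024 -1.    ]
tool delta mm [ 6.5 51.8  4.7]
tool rotvec deg [0.1  2.11 0.12]
```

View pics/top4z.png

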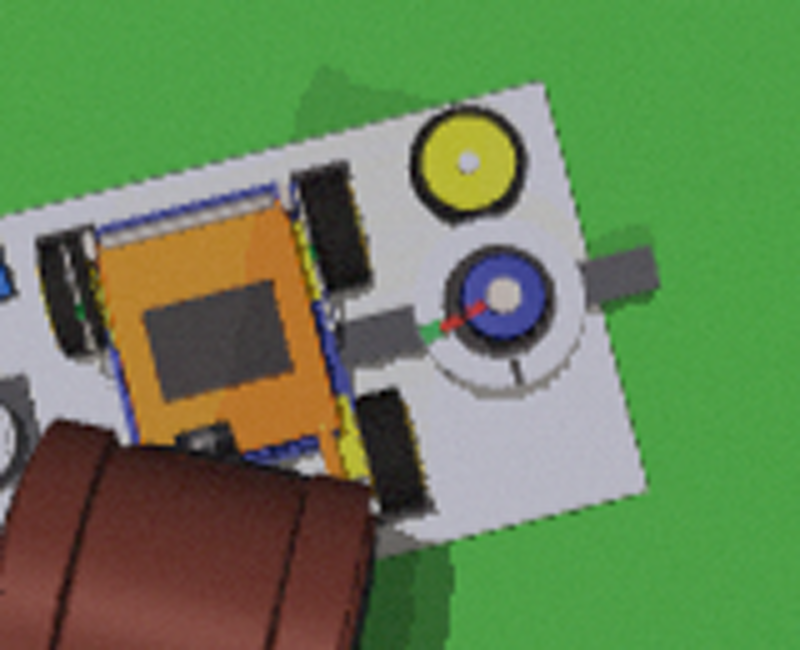

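View pics/scene4z.png

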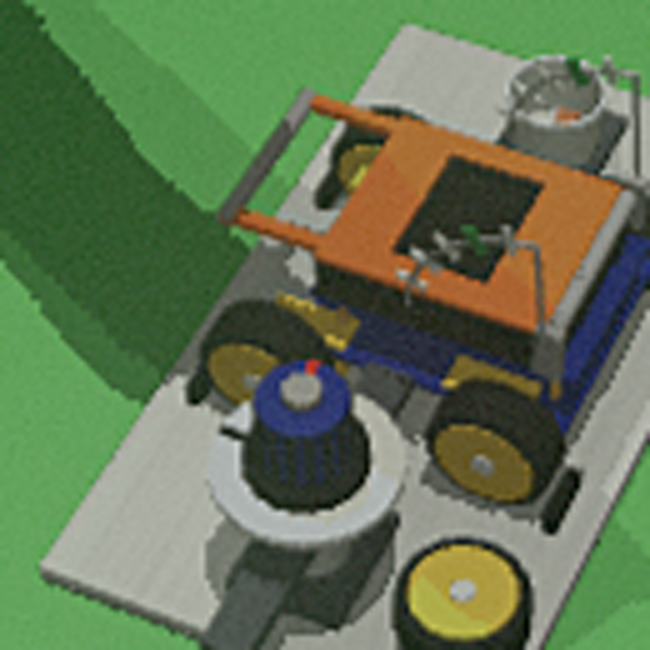

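The pointer now stands at the green mark, at top crop (455,322) against (430,333). I'll measure how well they line up.

```bash
python3 - <<'E'
from h import *
t=load("top4"); ax=np.array([.5987,-.0828]);h=cv2.cvtColor(t["img"],cv2.COLOR_RGB2HSV);H,S,V=[h[...,i].astype(int) for i in range(3)]
roi=(335,190,372,235)
print(proj(t,[*ax,.143]))
for nm,m,zs in(("red",((H<8)|(H>172))&(S>110)&(V>90),(.137,.095)),("green",(H>60)&(H<85)&(S>90),(.08,.09))):
    for a,p in blobs(h,m,(331,190,372,225)):
        for z in zs:
            X=onz(t,p,z)[:2]-ax; print(nm,a,p,z,(np.linalg.norm(X)*1e3).round(1),np.degrees(np.arctan2(X[1],X[0])).round(1))
E
```

```text
[350.62819941 208.75697375]
red 15 [341.13 213.53] 0.137 27.0 117.1
red 15 [341.13 213.53] 0.095 24.8 113.6
green 11 [335.73 215.91] 0.08 39.9 113.2
green 11 [335.73 215.91] 0.09 40.3 113.8
```

The collar is locked: pointer about 115°, mark about 114°. Next is the rail, at about (0.4685, 0.037, 0.109) with yaw 15°.

Emit:
send_rows --commands '[6,0,5,0,2,0,0.2,0,0,0,0,0,0,0.2,0,20,0,0,0,0,0.2,0,20,0,0,0,0,0.2,0,15,0,0,0,0,0.2,0,0,0,0,0,0,0.2,0,0,0,0,0,0,0.2]'

```text
clock: 9.4
eef_pos: [0.4693, 0.0366, 0.1957]
orientation: [0.56, -0.433, 0.434, -0.558]
ft_force: [-0.2, 0.2, 1.1]
opening: 0.0343
```

```bash
python3 st.py 0.4685 0.037 0.116 15;python3 look.py scene 5 240 80 130 130 5
```

```text
t 9.4 p [0.4693 0.0366 0.1957] q [-0.2   -0.301 -0.393  1.478 -0.002  1.119] F [-0.2  0.2  1.1] open 0.0343
jaw ang 14.43 down [ 0.     -0.0025 -1.    ]
tool delta mm [-0.8 79.7 -0.6]
tool rotvec deg [ 0.03 -0.57  0.14]
```

View pics/scene5z.png

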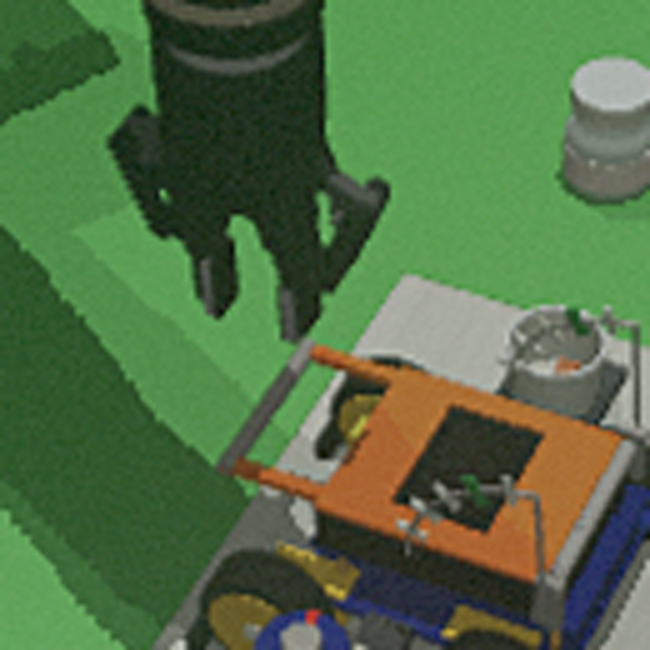

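```bash
python3 - <<'E'
from h import *
s=load("scene5");z=lambda p:(np.array(p)+.5)/5-.5+[240,80]
p=np.array([.4693,.0366,.1957]);j=np.array([.968,.25,0])
for d in(.015,.02,.025): print(d,[proj(s,p+k*j*.024-[0,0,d]).round(1) for k in(-1,1)])
print("obs",z((215,312)),z((293,337)))
print("rail mid proj",proj(s,[.4685,.037,.109]),"obs",z((268,407)))
E
```

```text
0.015 [array([283.2, 137.8]), array([301. , 143.6])]
0.02 [array([283.3, 139.3]), array([301.1, 145.1])]
0.025 [array([283.5, 140.8]), array([301.2, 146.7])]
obs [282.6 142. ] [298.2 147. ]
rail mid proj [293.62885277 161.30326577] obs [293.2 161. ]
```

Emit:
send_rows --commands '[0,15,0,0,-0.5,0,0.2,0,15,0,0,0,0,0.2,0,0,0,0,0,0,0.2,0,0,0,0,0,0,0.2]'

```text
clock: 9.78
eef_pos: [0.4711, 0.0363, 0.17]
orientation: [-0.56, 0.429, -0.433, 0.561]
ft_force: [-0.4, 0.4, 0.5]
opening: 0.0344
```

```bash
python3 st.py 0.4685 0.037 0.116 15;python3 look.py scene 6 250 110 80 80 8
```

```text
t 9.7833 p [0.4711 0.0363 0.17  ] q [-0.199 -0.299 -0.439  1.425 -0.002  1.111] F [-0.4  0.4  0.5] open 0.0344
jaw ang 14.91 down [ 0.0054 -0.0035 -1.    ]
tool delta mm [-1.6 53.9 -2.6]
tool rotvec deg [-0.25 -0.09  0.27]
```

View pics/scene6z.png

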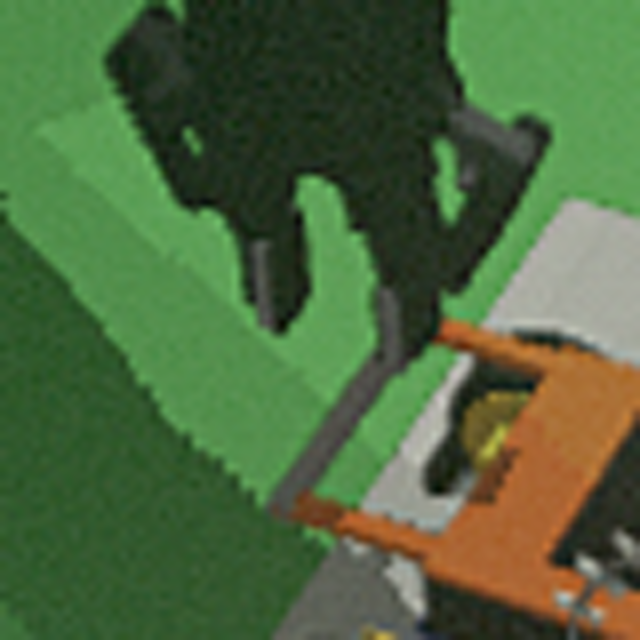

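The finger opening lines up with the middle of the bar, so I'll keep x at about 0.471 and descend.

Emit:
send_rows --commands '[0,15,0,0,0,0.3,0.2,0,15,-1,0,0,0,0.2,0,15,-1,0,0,0,0.2,0,8,0,0,0,0,0.2,0,0,0,0,0,0,0.2,0,0,0,0,0,0,0.2]'

```text
clock: 10.33
eef_pos: [0.472, 0.0353, 0.118]
orientation: [-0.558, 0.428, -0.434, 0.563]
ft_force: [0.0, 1.1, -0.3]
opening: 0.0339
```

```bash
python3 st.py 0.4705 0.037 0.116 15;python3 look.py scene 7 250 110 80 80 8
```

```text
t 10.3333 p [0.472  0.0353 0.118 ] q [-0.205 -0.285 -0.522  1.325  0.004  1.106] F [ 0.   1.1 -0.3] open 0.0339
jaw ang 14.88 down [ 0.0103  0.0015 -0.9999]
tool delta mm [-2.   2.  -1.1]
tool rotvec deg [-0.59 -0.12  0.07]
```

View pics/scene7z.png

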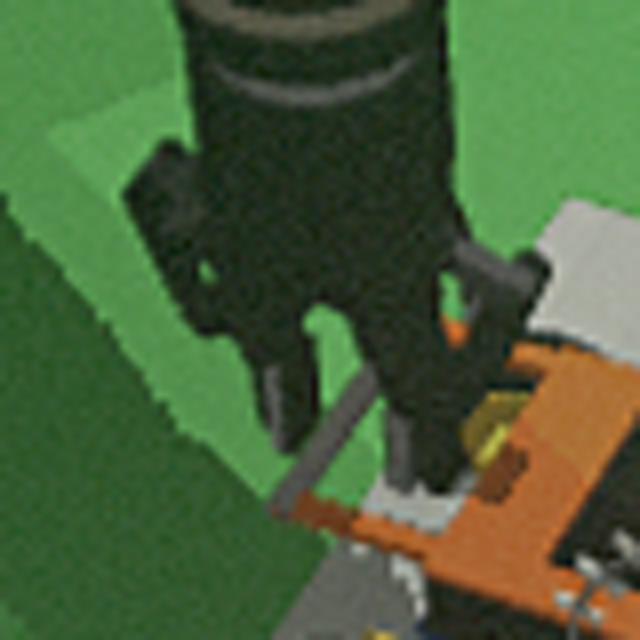

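The bar is between the fingers, and the far finger is inside the gap. I'll close on it.

Emit:
send_rows --commands '[0,1,0,0,0,0,1,0,0,0,0,0,0,1,0,0,0,0,0,0,1,0,0,0,0,0,0,1,0,0,0,0,0,0,1,0,0,0,0,0,0,1]' --newtons 50

```text
clock: 10.88
eef_pos: [0.4689, 0.0343, 0.1185]
orientation: [0.56, -0.43, 0.432, -0.56]
ft_force: [-1.3, -0.8, -1.5]
opening: 0.0082
```

```bash
python3 st.py 0.4705 0.037 0.116 15
```

```text
t 10.8833 p [0.4689 0.0343 0.1185] q [-2.050e-01 -2.860e-01 -5.210e-01  1.332e+00 -1.000e-03  1.106e+00] F [-1.3 -0.8 -1.5] open 0.0082
jaw ang 14.85 down [ 0.0024 -0.002  -1.    ]
tool delta mm [-2.2  2.5  2.3]
tool rotvec deg [-0.11 -0.15  0.15]
```

Gripped, with the opening at 8.2 mm on the 10 mm bar. Now I'll lift along the 175 mm arc.

Emit:
send_rows --commands '[0,-8,0.2,0,0,0,1,0,-8,0.5,0,0,0,1,0,-8,1,0,0,0,1,0,-8,1.2,0,0,0,1,0,-8,1.5,0,0,0,1,0,0,0,0,0,0,1]'

```text
clock: 11.38
eef_pos: [0.4743, 0.0357, 0.1638]
orientation: [-0.56, 0.429, -0.433, 0.561]
ft_force: [-2.5, -0.4, -0.9]
opening: 0.0082
```

```bash
cat > arc.py <<'E'
from h import *
from plant import arm
s=arm.get_state();M=R.from_quat(s["orientation"]).as_matrix()
p0=np.array([.4689,.0343,.1185]);a=np.radians(15);x=np.array([np.cos(a),np.sin(a),0]);y=np.array([-np.sin(a),np.cos(a),0])
d=s["eef_pos"]-p0;f=d@x*1e3;u=d[2]*1e3;l=d@y*1e3
th=np.degrees(np.arctan2(u,175-f));print("t",s["clock"],"f,u,lat",np.round([f,u,l],1),"theta",th.round(2),"r",np.hypot(u,175-f).round(1),"F",np.round(s["ft_force"],1),"open",s["opening"],"down",M[:,1].round(3),"jaw",np.degrees(np.arctan2(M[1,2],M[0,2])).round(1))
for t in(20,30,40,50,60):
    t=np.radians(t);T=p0+x*.175*(1-np.cos(t))+[0,0,.175*np.sin(t)];print(np.degrees(t).round(),"tool delta",(M.T@(T-s["eef_pos"])*1e3).round(1))
E
python3 arc.py; python3 look.py scene 8 240 90 130 130 5
```

```text
t 11.3833 f,u,lat [ 5.6 45.3 -0.1] theta 14.96 r 175.4 F [-2.5 -0.4 -0.9] open 0.00816726790400347 down [ 0.005 -0.002 -1.   ] jaw 14.9
20.0 tool delta [ -0.  -14.6   5. ]
30.0 tool delta [  0.  -42.2  18. ]
40.0 tool delta [  0.1 -67.1  35.6]
50.0 tool delta [  0.1 -88.6  57.3]
60.0 tool delta [ 1.00e-01 -1.06e+02  8.24e+01]
```

View pics/scene8z.png

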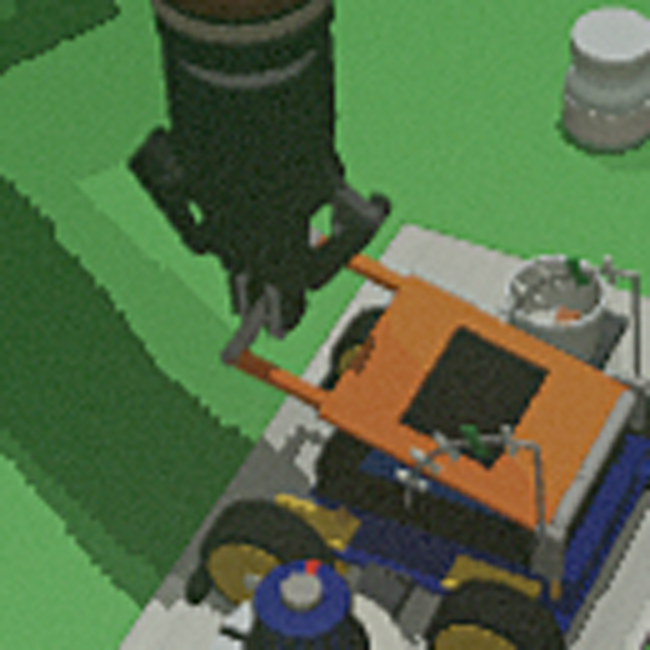

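The hood follows, at about 15°. I'll continue the lift.

Emit:
send_rows --commands '[0,-9,2.5,0,0,0,1,0,-9,3,0,0,0,1,0,-8.5,3.5,0,0,0,1,0,-8,4,0,0,0,1,0,-8,4,0,0,0,1,0,-8,4.5,0,0,0,1]'

```text
clock: 11.93
eef_pos: [0.4958, 0.0414, 0.2161]
orientation: [-0.56, 0.43, -0.433, 0.56]
ft_force: [5.5, 1.0, -7.3]
opening: 0.0078
```

```bash
python3 arc.py
```

```text
t 11.9333 f,u,lat [27.8 97.6 -0.1] theta 33.55 r 176.6 F [ 5.5  1.  -7.3] open 0.007825792620456538 down [ 0.003 -0.002 -1.   ] jaw 14.8
20.0 tool delta [ -0.1  37.7 -17.4]
30.0 tool delta [-0.1 10.1 -4.4]
40.0 tool delta [ -0.1 -14.9  13.1]
50.0 tool delta [ -0.1 -36.4  34.8]
60.0 tool delta [ -0.1 -53.8  59.8]
```

Emit:
send_rows --commands '[0,-8.5,6.5,0,0,0,1,0,-8,7,0,0,0,1,0,-7.5,7,0,0,0,1,0,-6.5,7,0,0,0,1,0,-5,6,0,0,0,1,0,0,0,0,0,0,1]'

```text
clock: 12.43
eef_pos: [0.5295, 0.0505, 0.2567]
orientation: [0.561, -0.431, 0.432, -0.559]
ft_force: [1.1, 0.3, -5.5]
opening: 0.0078
```

```bash
python3 arc.py; python3 look.py scene 9 240 60 130 130 5
```

```text
t 12.4333 f,u,lat [ 62.7 138.2   0. ] theta 50.9 r 178.0 F [ 1.1  0.3 -5.5] open 0.0077582206814616785 down [-0.001 -0.004 -1.   ] jaw 14.8
20.0 tool delta [ -0.1  78.4 -52.1]
30.0 tool delta [ -0.   50.7 -39.2]
40.0 tool delta [ -0.   25.7 -21.8]
50.0 tool delta [-0.   4.1 -0.2]
60.0 tool delta [ -0.  -13.4  24.7]
```

View pics/scene9z.png

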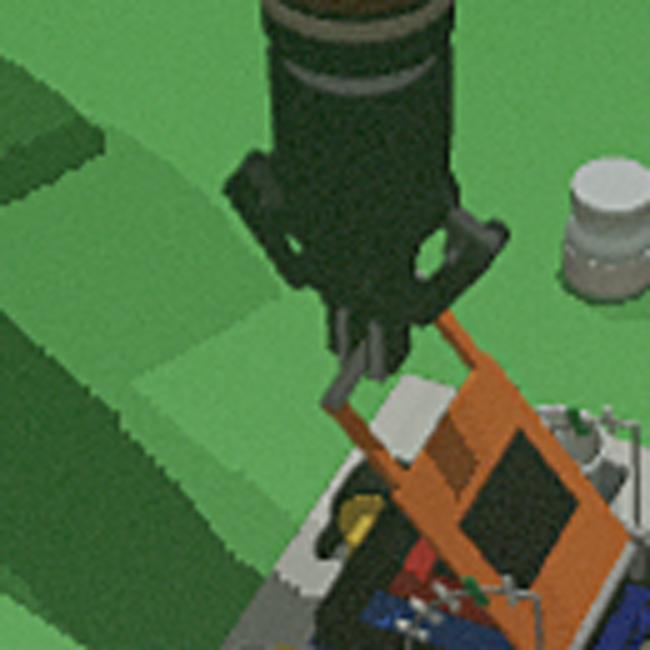

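Emit:
send_rows --commands '[0,-5,7,0,0,0,1,0,-4,7,0,0,0,1,0,-3,6,0,0,0,1,0,-1,2,0,0,0,1,0,0,0,0,0,0,1,0,0,0,0,0,0,1]'

```text
clock: 12.98
eef_pos: [0.5465, 0.0551, 0.2703]
orientation: [0.564, -0.433, 0.43, -0.556]
ft_force: [-0.1, -0.2, -2.1]
opening: 0.008
```

```bash
python3 arc.py; python3 look.py scene 10 270 90 110 110 6; python3 look.py top 10 220 150 160 130 5
```

```text
t 12.9833 f,u,lat [ 80.4 151.8  -0. ] theta 58.06 r 178.8 F [-0.1 -0.2 -2.1] open 0.00802112476554586 down [-0.01  -0.007 -1.   ] jaw 14.8
20.0 tool delta [ -0.2  92.7 -68.8]
30.0 tool delta [ -0.1  64.9 -56.2]
40.0 tool delta [ -0.   39.7 -39. ]
50.0 tool delta [ -0.   17.9 -17.7]
60.0 tool delta [-0.   0.1  7.1]
```

View pics/scene10z.png

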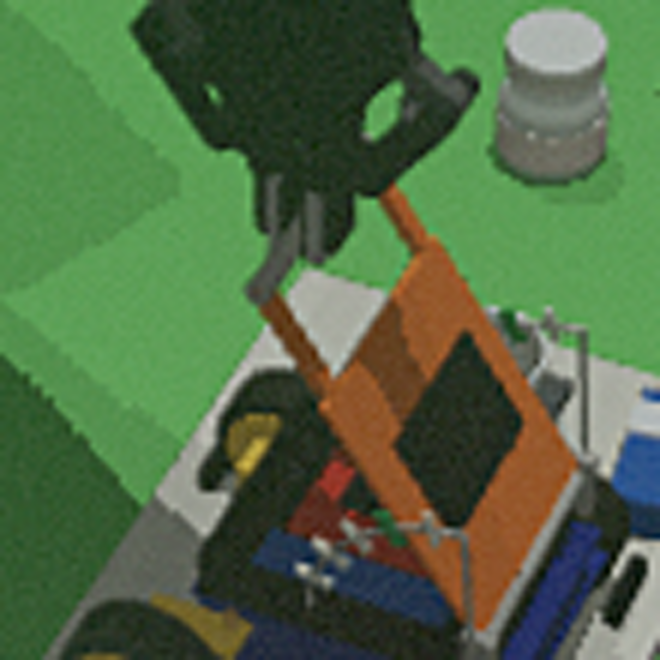

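View pics/top10z.png

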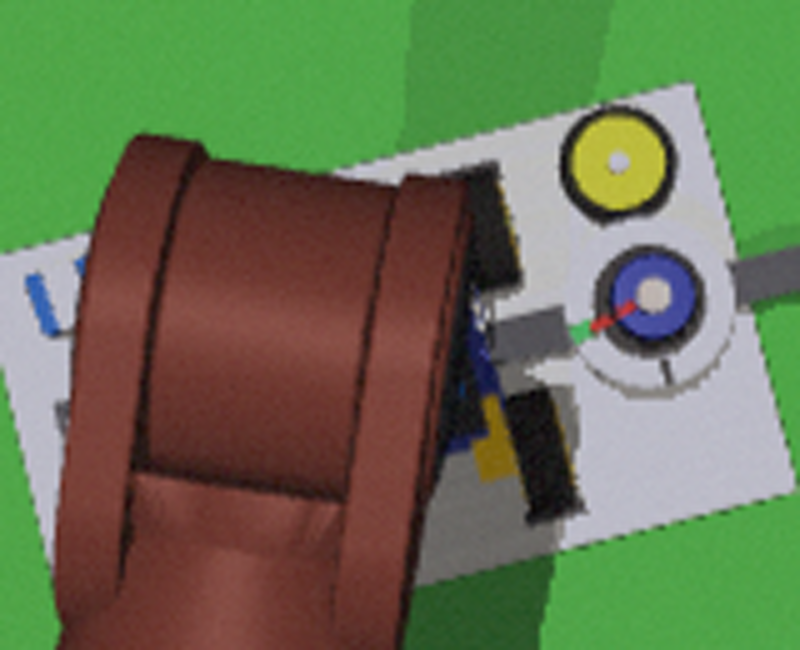

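```bash
cat > ang.py <<'E'
from h import *
import sys
a=np.radians(15);x=np.array([np.cos(a),np.sin(a),0]);y=np.array([-np.sin(a),np.cos(a),0])
mid=np.array([.4685,.037,.109])
def mask(c):
    h=cv2.cvtColor(c["img"],cv2.COLOR_RGB2HSV);H,S,V=[h[...,i].astype(int) for i in range(3)]
    m=((H>5)&(H<20)&(S>140)&(V>60)).astype(np.uint8)
    n,l,s,ce=cv2.connectedComponentsWithStats(m[:300]);
    k=max((i for i in range(1,n) if 270<ce[i][0]<400 and 100<ce[i][1]<230),key=lambda i:s[i,4]);return l==k
def onplane(c,uv,lat):
    o,d=ray(c,uv);t=((mid+lat*y-o)@y)/(d@y);X=o+t*d-mid;return X@x,X[2]
def angle(c,pts,lat):
    l=cv2.fitLine(np.array(pts,np.float32),cv2.DIST_HUBER,0,.01,.01).ravel()
    r=[np.array(p) for p in pts];P0=l[2:];D=l[:2]
    q=[onplane(c,P0+D*k,lat) for k in(-12,12)];q=sorted(q);return np.degrees(np.arctan2(q[1][1]-q[0][1],q[1][0]-q[0][0])),q
if __name__=="__main__":
    c=load("scene0");m=mask(c);print("area",m.sum())
    pts=[(u,np.where(m[:,u])[0].max()) for u in range(308,342)];print(pts[::5]);
    print("shut near edge",angle(c,pts,-.052))
    c=load(sys.argv[1]);m=mask(c);print("area",m.sum())
    pts=[(np.where(m[v])[0].min(),v) for v in range(160,188)];print(pts[::4]);
    print("open near edge",angle(c,pts,-.052))
    # far edge: max column
    pts=[(np.where(m[v])[0].max(),v) for v in range(136,162)];print(pts[::4]);print("open far edge",angle(c,pts,.052))
E
python3 ang.py scene10
```

```text
area 976
[(308, np.int64(183)), (313, np.int64(185)), (318, np.int64(187)), (323, np.int64(172)), (328, np.int64(163)), (333, np.int64(161)), (338, np.int64(163))]
shut near edge (np.float64(62.04744750321393), [(np.float64(0.08751213843663506), np.float64(0.01740282533253089)), (np.float64(0.12936426536811424), np.float64(0.0962727230599316))])
area 1046
[(np.int64(325), 160), (np.int64(327), 164), (np.int64(330), 168), (np.int64(333), 172), (np.int64(336), 176), (np.int64(348), 180), (np.int64(348), 184)]
open near edge (np.float64(-36.020402067139976), [(np.float64(0.11701958352704768), np.float64(0.08427370071161454)), (np.float64(0.1620511603002132), np.float64(0.051531839457179304))])
[(np.int64(346), 136), (np.int64(348), 140), (np.int64(351), 144), (np.int64(354), 148), (np.int64(356), 152), (np.int64(359), 156), (np.int64(361), 160)]
open far edge (np.float64(-56.90148661568209), [(np.float64(0.12207352956730927), np.float64(0.08098802178796881)), (np.float64(0.1573239481036903), np.float64(0.026910921968408483))])
```

```bash
cat > ang2.py <<'E'
from ang import *
import sys
c=load("scene0");m=mask(c)
pts=[(u,np.where(m[:,u])[0].min()) for u in range(326,360)];print(pts[::6]);print("shut far",angle(c,pts,.052))
pts=[(u,np.where(m[:300,u])[0].max()) for u in range(304,320)];print("shut near",angle(c,pts,-.052))
for n in sys.argv[1:]:
    c=load(n);m=mask(c)
    print(n,"near",angle(c,[(np.where(m[v])[0].min(),v) for v in range(158,177)],-.052),"far",angle(c,[(np.where(m[v])[0].max(),v) for v in range(134,166)],.052))
E
python3 ang2.py scene10
```

```text
[(326, np.int64(156)), (332, np.int64(157)), (338, np.int64(159)), (344, np.int64(161)), (350, np.int64(162)), (356, np.int64(164))]
shut far (np.float64(2.383328508958363), [(np.float64(0.0789979711642524), np.float64(-0.00013370788342727258)), (np.float64(0.14176508605990853), np.float64(0.00247871831662326))])
shut near (np.float64(-1.2283756804016288), [(np.float64(0.04309523800096797), np.float64(0.002377847068081626)), (np.float64(0.10328192079464393), np.float64(0.001087294998309049))])
scene10 near (np.float64(-56.105786361308375), [(np.float64(0.10949642245382034), np.float64(0.10139540326626782)), (np.float64(0.1433383251173666), np.float64(0.0510223507860028))]) far (np.float64(-57.2155414204532), [(np.float64(0.1237827807800318), np.float64(0.07848898556754745)), (np.float64(0.15889072048439448), np.float64(0.023979661109590697))])
```

Two edge fits give 56–57°, and the arm's forward travel gives 57.3°. I'll raise it about 3° more.

Emit:
send_rows --commands '[0,-2,4,0.3,0,-0.3,1,0,-2,3,0,0,0,1,0,0,0,0,0,0,1,0,0,0,0,0,0,1]'

```text
clock: 13.42
eef_pos: [0.5521, 0.0567, 0.2738]
orientation: [0.564, -0.431, 0.433, -0.556]
ft_force: [-1.9, -1.1, -0.8]
opening: 0.008
```

```bash
python3 arc.py|head -1; python3 look.py scene 11 270 90 110 110 6; python3 ang2.py scene11|tail -1
```

```text
t 13.4167 f,u,lat [8.610e+01 1.553e+02 1.000e-01] theta 60.22 r 178.9 F [-1.9 -1.1 -0.8] open 0.008047511152037027 down [-0.005 -0.012 -1.   ] jaw 14.8
scene11 near (np.float64(71.33119957083173), [(np.float64(0.09351138186234667), np.float64(0.03168758278609628)), (np.float64(0.12168228698998831), np.float64(0.11506441017897272))]) far (np.float64(-59.14777090222763), [(np.float64(0.12677570858874973), np.float64(0.0802526238004828)), (np.float64(0.1603944323267355), np.float64(0.02397339655097018))])
```

View pics/scene11z.png

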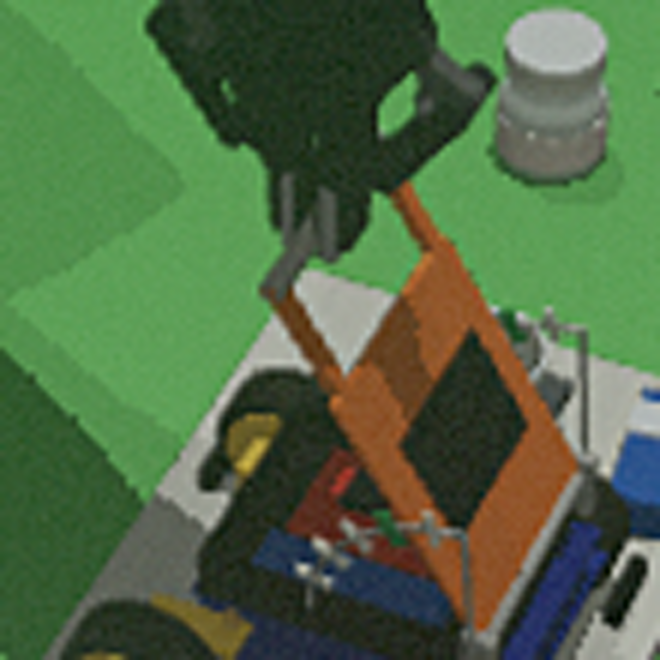

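```bash
python3 - <<'E'
from ang import *
c=load("scene11");z=lambda p:(np.array(p)+.5)/6-.5+[270,90]
for nm,pts,lats in(("near gauge",[(388,525),(355,530),(322,552),(315,575),(430,527)],(-.055,-.06,-.065,-.07,-.08)),("far gauge",[(510,322),(549,322)],(.055,.065,.075))):
  for L in lats:
    print(nm,L,[(round(np.hypot(.175-f,h)*1e3),round(np.degrees(np.arctan2(h,.175-f)),1)) for f,h in (onplane(c,z(p),L) for p in pts)])
p=[z((332,402)),z((478,630))];q=[onplane(c,v,-.052) for v in p];print("near edge hand",q,np.degrees(np.arctan2(q[0][1]-q[1][1],q[1][0]-q[0][0])))
h=cv2.cvtColor(c["img"],cv2.COLOR_RGB2HSV)
# rail end near
for L in(-.047,): print("rail end",[ (f,h_,np.hypot(.175-f,h_),np.degrees(np.arctan2(h_,.175-f))) for f,h_ in [onplane(c,z((268,290)),L)]])
E
```

```text
near gauge -0.055 [(70, np.float64(55.8)), (72, np.float64(42.6)), (74, np.float64(23.7)), (72, np.float64(11.6)), (68, np.float64(71.2))]
near gauge -0.06 [(74, np.float64(59.9)), (75, np.float64(47.2)), (74, np.float64(28.9)), (71, np.float64(17.0)), (73, np.float64(74.2))]
near gauge -0.065 [(78, np.float64(63.5)), (78, np.float64(51.5)), (75, np.float64(33.9)), (71, np.float64(22.5)), (79, np.float64(76.9))]
near gauge -0.07 [(83, np.float64(66.7)), (82, np.float64(55.4)), (77, np.float64(38.8)), (72, np.float64(27.9)), (84, np.float64(79.2))]
near gauge -0.08 [(93, np.float64(72.2)), (90, np.float64(62.3)), (82, np.float64(47.7)), (75, np.float64(38.3)), (95, np.float64(83.0))]
far gauge 0.055 [(78, np.float64(62.9)), (78, np.float64(75.9))]
far gauge 0.065 [(71, np.float64(56.3)), (69, np.float64(71.0))]
far gauge 0.075 [(65, np.float64(48.5)), (61, np.float64(64.6))]
near edge hand [(np.float64(0.11148610138265184), np.float64(0.11162479833954152)), (np.float64(0.17279439272566838), np.float64(0.010979044991374018))] 58.65234520423974
rail end [(np.float64(0.08415513140733917), np.float64(0.1533314278024983), np.float64(0.17822266102146092), np.float64(59.35436554692833))]
```

The gauge ticks read 15/30/45/60/75° on a plane 60 mm to the side, which confirms the geometry. The hood measures 58.7–60.2°, so I'll add about half a degree and then hold.

Emit:
send_rows --commands '[0,-1,1.5,0,0,0,1,0,0,0,0,0,0,1,0,0,0,0,0,0,1,0,0,0,0,0,0,1,0,0,0,0,0,0,1,0,0,0,0,0,0,1]'

```text
clock: 13.97
eef_pos: [0.5531, 0.057, 0.2744]
orientation: [0.565, -0.431, 0.432, -0.555]
ft_force: [-2.6, -1.4, -1.7]
opening: 0.008
```

```bash
python3 arc.py|head -1; python3 look.py scene 12 270 90 110 110 6; python3 look.py top 12 320 180 70 60 10; python3 ang2.py scene12|tail -1;python3 arc.py|head -1
```

```text
t 13.9667 f,u,lat [8.720e+01 1.559e+02 1.000e-01] theta 60.62 r 178.9 F [-2.6 -1.4 -1.7] open 0.008032604696342574 down [-0.007 -0.012 -1.   ] jaw 14.7
scene12 near (np.float64(71.03076383315606), [(np.float64(0.09328778778273313), np.float64(0.031722871832553165)), (np.float64(0.1219104092809083), np.float64(0.11499421877828873))]) far (np.float64(-59.780575931818724), [(np.float64(0.12078767944423896), np.float64(0.09202912296479158)), (np.float64(0.15352887940093266), np.float64(0.03581795087659999))])
t 14.0667 f,u,lat [8.72e+01 1.56e+02 1.00e-01] theta 60.63 r 179.0 F [-1.4 -1.9 -0.9] open 0.007993127916892448 down [-0.006 -0.012 -1.   ] jaw 14.7
```

View pics/scene12z.png

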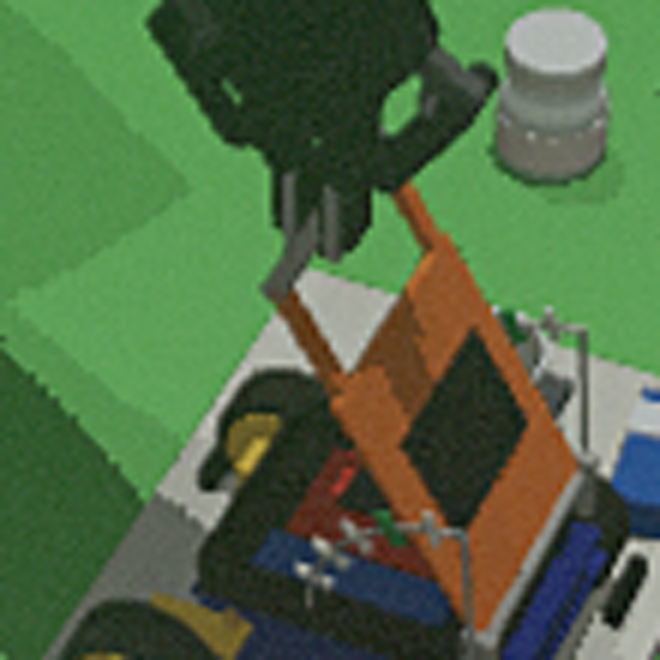

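View pics/top12z.png

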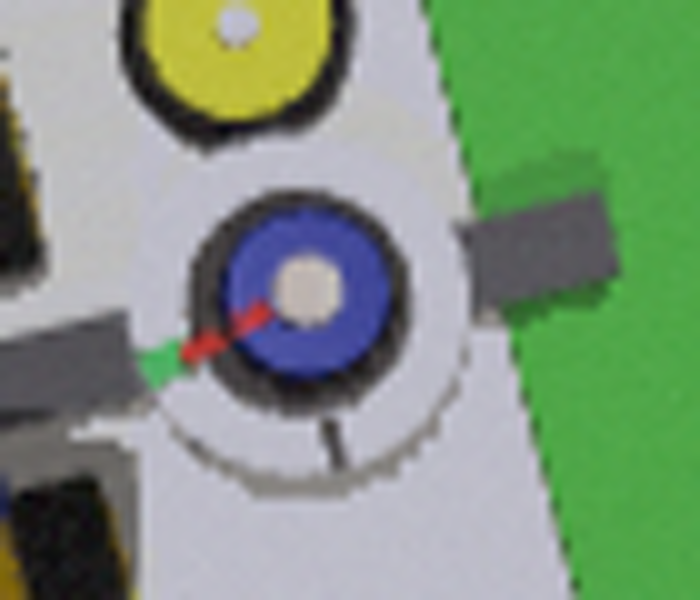

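The collar pointer sits against the green mark. The hood reads about 59.8–60.6° and is steady, so I'll hand it in.

```bash
python3 -c "
from plant import job
print(job.finish_job())"; python3 arc.py|head -1
```

```text
the job is handed in; nothing more can be done
None
the job is handed in; nothing more can be done
```

I turned the collar clockwise about 65° to the green locked mark and released it. Then I gripped the hood rail from above at 50 N, lifted the hood to about 60° and handed the job in at about 14.1 s with the gripper still holding it.

**Collar:** the pointer measured about 115° against about 114° for the mark, so it is within 1–2°. The last top view, taken with the hood up, shows the pointer still against the mark.

**Hood:** the last angle checks gave 59.8° from the far plate edge and 60.6° from the arm pose, and the hood was steady between readings. The arm pose reads slightly high, because the bar seems to have slipped 3–4 mm in the pads while lifting. Its forward travel alone gives about 59.9°.

**Failed check:** the automatic fit of the near plate edge gave a meaningless 71° because the edge is in shadow. I set it aside. By hand that edge read 58.7° before the final half-degree nudge.

**Forces and other items:** every wrist force reading stayed under 10 N. I saw no contact with anything else in the pictures, but I did not measure the other items' positions again at the end.

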